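# Put the panel saw's blade-change kit back in its tray

### The arm

A 6-joint arm with a two-finger parallel gripper is mounted at the origin on the work surface. World frame = base frame: x ahead of the robot, y to its left, z up, the work surface at z = 0. Lengths are in mm, angles in rad, forces in N, time in s.
With the tool pointing down it reaches from about 275 to 750 mm from the base axis. Payload 10.2 kg.
Tool frame: the origin (TCP) lies at the very end of the fingers, on their centre line; the grasp point (between the pads) lies 19 mm behind it; z points along the fingers, y is the line along which they close (so a half turn about z gives the same grasp; the last joint's range is limited). The gripper opens to 85 mm and grips with 20 to 120 N. Pads are 22 mm wide; open, the fingers measure 114 mm over their backs; the gripper's body (76 mm by 85 mm) begins 54 mm behind the grasp point. The pads swing forward as they close: fully open they stand 13 mm farther back than shut.
Start: joints at [1.112, 0.313, 1.498, -0, 1.331, -0.223], TCP at [122.664, 510.475, 231.294] pointing down, gripper open.
Joint ranges: [-2.94, 2.94], [-0.97, 2.17], [0.19, 2.56], [-1.23, 4.37], [0.02, 3.11], [-2.88, 2.88]. Speed limits (rad/s): [2.39, 2.39, 3.01, 3.14, 3.14, 3.14].

### API

Orientations are given as a unit quaternion [w, x, y, z].
In Python, from rig import * gives the robot as it stands. The module is installed in compiled form; this text tells all that it offers.
- The arm moves only by the shell command python3 -m crank 'ROWS' [FORCE]. ROWS is JSON, a list that holds one entry, the list of rows, each a list of 7 numbers: the shift along the tool's x, y, z in units of 25 mm (1.0 is 25 mm), then the turn, a rotation vector about the tool's x, y, z in units of 8 degrees (1.0 is 8 degrees), then the finger opening in mm, from 0 to 85.4. A call has exactly 8 rows; each row shifts and turns the commanded pose from where the row before left it, along the tool's axes as they then stand; what a row does not reach is not made up. A row lasts 1/10 s, in which the tool goes at most 50 mm and 8.59 degrees, less where a joint would pass 70% of its speed; a pose out of reach is approached as far as the arm can. A call is refused whole if a number of a shift passes 1 or a number of a turn 1, either way. A call with a gripper value outside its range is refused whole. The fingers move at their own pace and stop on an object; FORCE is the grip in N (left out, the last holds). Time passes only in rows, so rows that do not move let the fingers close, or fill a call up. It gives the time, the measured TCP pose, the force, the opening and the grip force at its end, in the units of the state.
- sense(): the state, without advancing time (a new reading comes with each control period).
- capture(name): name is "scene" or "top"; returns the picture (420x560x3 uint8, blue, green, red); there is no depth.
- camera_model(name): a dict with "fx", "fy", "cx", "cy" (pixels), "k1" (the pictures are not rectified: a ray, as slopes to the right and down, at radius r is drawn at 1 + k1 r^2 times it, then the intrinsics apply), "world_from_camera" (4x4, takes a point from camera to world coordinates). Camera axes: x right, y up, looking along -z (the intrinsics and any distortion apply to the point x, -y, -z); pixel columns grow to the right and rows downward; lengths in mm; the calibration is good to about 2 mm. A picture is of the moment at which its call begins. camera_model takes no time and is no camera call.
- finish_job(): hands the job in; it is judged then, once.
The state is a dict: "time_s": time; "joints": joint angles; "dq": joint speeds; "tau": joint torques, N m; "eef_pos": TCP position; "ee_rot": TCP orientation; "force": force on the tool from outside, world axes, zero at the start; "wrist_torque": the same for the moment, N m; "grip_width": opening from 0.0 (shut) to 1.0 (fully open); "grip_force": force on a finger pad.
Only numpy, scipy, OpenCV 4.12 (cv2) and the standard library are available. Lean on these libraries where they do the work, as an engineer would, in place of code of your own. Each camera call takes 0.05 s, during which the arm holds its last target. There are 200 camera calls.

### The job

The blade change on the panel saw is finished: put its kit back in the tray, each piece lying flat on the floor of the pocket cut to its outline - the larger flange in the large round pocket (hub up), the arbor screw in the small round pocket (standing on its head), the larger hex key in the L-shaped pocket and the T-shaped locking pin in the T-shaped pocket. Set each piece down, do not drop it. The smaller flange and the smaller hex key belong to the jointer: leave them lying where they are.

Things in the scene. Friction and masses are not known exactly. Their poses are not given: they have to be found in the camera images.
- flange: The larger of two bright steel saw-arbor flanges: a disc 66 mm in diameter and 10 mm thick, with a hub 36 mm in diameter on top, up to 30 mm above the underside; dark bore mark in the top. 0.38 kg. Lies loose on the bench. Lies hub up. Origin: centre of its underside, z up along the axis; round, so its yaw does not matter. Grip it by the hub.
- screw: Arbor screw standing on its head, thread up: dark round head 44 mm in diameter and 12 mm high, bright threaded shank 20 mm in diameter up to 42 mm above the underside. 0.21 kg. Stands loose on the bench. Origin: centre of the underside of the head, z up along the axis; yaw does not matter. Grip it by the shank.
- key: The larger of two dark steel L-shaped hex keys, lying flat: bar 11.5 mm wide and 10 mm high. Lies loose on the bench. Origin: on the underside below the middle line of the long arm, near the centre of mass (a good place to grip, across y). The long arm runs along x from -52 to +60 mm; at its -x end the short arm turns to +y and ends at y = +35 mm. z up. 0.10 kg.
- pin: Spindle-locking pin, bright steel, T-shaped, lying flat: round bars of 10 mm diameter. Lies loose on the bench. Origin: on the bench below the middle line of the stem (a good place to grip, across y). The stem runs along x from -40 to +55 mm; the cross-bar lies across it at x = -40 mm, from y = -30 to +30 mm. z up. 0.09 kg.
- small_flange: The smaller, look-alike flange, not part of the kit: steel disc 46 mm in diameter and 7 mm thick, hub 24 mm in diameter, 20 mm high in all. Lies loose on the bench. Origin: centre of its underside.
- small_key: The smaller, look-alike hex key, not part of the kit: L-shaped, bar 6 mm wide and 5 mm high, long arm 80 mm, short arm 28 mm. Lies loose on the bench. Origin: on the underside below the long arm, which runs along x from -37 to +43 mm; the short arm turns to +y at the -x end.
- pocket_flange: Fixed plywood block in dark tray (rim 26 mm above bench), 148 (x) x 98 (y) x 18 mm; large round pocket, 82 mm in diameter, about the origin. The four blocks lie two by two in one tray of 314 x 214 mm and share its yaw; their seats change. Origin: centre of its underside, 4 mm above bench; pocket floor 8, top 18 mm above it.
- pocket_screw: Fixed plywood block in dark tray (rim 26 mm above bench), 148 (x) x 98 (y) x 18 mm; small round pocket, 60 mm in diameter, about the origin. Origin: centre of its underside, 4 mm above bench; pocket floor 8, top 18 mm above it.
- pocket_key: Fixed plywood block in dark tray (rim 26 mm above bench), 148 (x) x 98 (y) x 18 mm; black-lined L-shaped pocket with 8 mm play round the key, which is home with origin and axes over these: slots x -60..68, y -13..13 and x -60..-34, y -13..43; bare-wood finger recess, same depth, x -20..20, y -40..40 mm. Origin: centre of its underside, 4 mm above bench; pocket floor 8, top 18 mm above it.
- pocket_pin: Fixed plywood block in dark tray (rim 26 mm above bench), 148 (x) x 98 (y) x 18 mm; black-lined T-shaped pocket with 8 mm play round the pin, which is home with origin and axes over these: slots x -53..63, y -13..13 and x -53..-27, y -38..38; bare-wood finger recess, same depth, x -18..20, y -40..40 mm. Origin: centre of its underside, 4 mm above bench; pocket floor 8, top 18 mm above it.
Mind the look-alikes: they are no part of the job. Leave any purple look-alike of the pin alone. Leave any blue or purple look-alike of the pocket_pin alone.

How it is judged (in metres and radians):
At the end, for the whole second after the job is handed in: The four kit pieces lie at rest, flat on the floor of their own pockets (within 14 mm of its centre point, 4 mm in height, 0.12 rad of tilt; key and pin within 0.5 rad of its direction); the smaller flange and key are within 20 mm of where they started (horizontal distance between flange and pocket_flange below 0.014 m and z of flange in the frame of pocket_flange between 0.004 and 0.012 m and angle between each of flange, screw, key, pin's own z axis and vertical below 0.12 rad and linear speed of each of flange, screw, key, pin below 0.02 m/s and horizontal distance between screw and pocket_screw below 0.014 m and z of screw in the frame of pocket_screw between 0.004 and 0.012 m and horizontal distance between key and pocket_key below 0.014 m and z of key in the frame of pocket_key between 0.004 and 0.012 m and angle between the x axis of key and the x axis of pocket_key, either way round below 0.5 rad and horizontal distance between pin and pocket_pin below 0.014 m and z of pin in the frame of pocket_pin between 0.004 and 0.012 m and angle between the x axis of pin and the x axis of pocket_pin, either way round below 0.5 rad and distance of each of small_flange, small_key from where it was at the start of the episode below 0.02 m); the robot touches nothing.
It fails at once if the smaller flange, which is not part of the kit, is moved by more than 20 mm (distance of small_flange from where it was at the start of the episode above 0.02 m).
It fails at once if the smaller hex key, which is not part of the kit, is moved by more than 20 mm (distance of small_key from where it was at the start of the episode above 0.02 m).
It fails at once if a kit piece is dropped or thrown: it moves faster than 0.7 m/s out of the fingers (a fall of more than about 25 mm) ((linear speed of flange above 0.7 m/s and contact force between the fingers and flange below 0.05 N) or (linear speed of screw above 0.7 m/s and contact force between the fingers and screw below 0.05 N) or (linear speed of key above 0.7 m/s and contact force between the fingers and key below 0.05 N) or (linear speed of pin above 0.7 m/s and contact force between the fingers and pin below 0.05 N)).
It also fails if it takes over 109 s, if anything falls off the work surface, if the arm or the gripper's body presses on something with over 40 N, if the wrist force passes 120 N, or if a joint passes its speed limit or range.

## Working session

There is one attempt and no reset: what is moved stays moved. The work goes in short steps, Python scripts to look and compute and a shell command to move; the robot and the scene stay as the last step left them, time stands still between calls to the robot, and variables do not carry over. Pictures are saved under pics/ and viewed, at most 14 in all, crops included, and the job is handed in when it is done.

```bash
mkdir -p pics
python3 - <<'E'
from rig import *
import cv2
for n in ("scene","top"):
    cv2.imwrite(f"pics/{n}0.png",capture(n)); m=camera_model(n); print(n,m)
print(sense())
E
```

```text
scene {'fx': 459.7246593847023, 'fy': 459.7246593847023, 'cx': 283.8487555441522, 'cy': 209.02872921272152, 'k1': -0.15408553768794742, 'world_from_camera': array([[ 6.98156712e-01, -5.91403736e-01,  4.03508150e-01,
         9.45772044e+02],
       [ 7.15942581e-01,  5.75250606e-01, -3.95617190e-01,
        -4.80745146e+02],
       [ 1.85117609e-03,  5.65091463e-01,  8.25026189e-01,
         1.00149710e+03],
       [ 0.00000000e+00,  0.00000000e+00,  0.00000000e+00,
         1.00000000e+00]])}
top {'fx': 494.7286424497837, 'fy': 494.7286424497837, 'cx': 282.31571479748317, 'cy': 200.59925262730525, 'k1': 0.02793263917924495, 'world_from_camera': array([[-6.01114311e-03,  9.82643444e-01, -1.85406927e-01,
         2.11296547e+02],
       [-9.99975439e-01, -5.23867331e-03,  4.65596137e-03,
        -1.98588815e+01],
       [ 3.60386359e-03,  1.85430361e-01,  9.82650799e-01,
         1.39321266e+03],
       [ 0.00000000e+00,  0.00000000e+00,  0.00000000e+00,
         1.00000000e+00]])}
{'time_s': 0.1, 'joints': array([ 1.11157786e+00,  3.13370488e-01,  1.49834161e+00,  2.10114959e-05,
        1.33101455e+00, -2.23425556e-01]), 'dq': array([ 0.00028844, -0.00239269, -0.0028569 ,  0.0010491 ,  0.00111997,
       -0.00128297]), 'tau': array([ 1.57031638e-03, -4.12899613e+01, -2.60140997e+01, -2.06398172e-04,
        3.07659109e-03,  6.09294989e-05]), 'eef_pos': array([122.56449944, 510.26083431, 230.81170568]), 'ee_rot': array([-1.99406355e-04,  1.17625990e-01,  9.93057805e-01, -5.30868973e-04]), 'force': array([-0.40691696,  0.0656141 , -0.70854284]), 'wrist_torque': array([ 0.04188813,  0.04288866, -0.00013806]), 'grip_force': 0.0, 'grip_width': 1.0006292597694502}
```

View pics/top0.png

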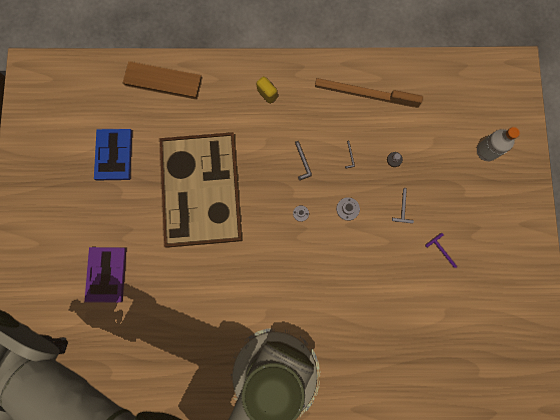

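View pics/scene0.png

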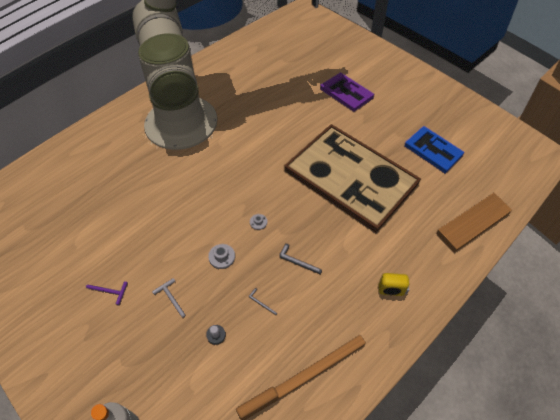

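The top picture shows the candidates:
- **Keys:** (303,160) is longer and thicker, so it is the kit key. (350,154) is the thin one, small_key.
- **Flanges:** (348,208) is larger, so it is the kit flange. (301,213) is small_flange.
- **Pins:** (403,206) is bright steel, so it is the kit pin. (440,250) is purple and stays.
- **Screw:** (395,159).
- **Tray pockets:** large round (181,165), T (215,160), L (181,215), small round (218,212). The blue and purple T blocks at the left are decoys.

I'll confirm these in one enlarged crop.

```bash
cat > h.py <<'E'
import cv2, numpy as np
from rig import *
def ray(n,uv):
    m=camera_model(n); K=np.array([[m["fx"],0,m["cx"]],[0,m["fy"],m["cy"]],[0,0,1]])
    p=cv2.undistortPoints(np.float64(uv).reshape(-1,1,2),K,np.array([m["k1"],0,0,0,0.]))[:,0]
    T=m["world_from_camera"]; d=np.c_[p[:,0],-p[:,1],-np.ones(len(p))]@T[:3,:3].T
    return T[:3,3],d
def onz(n,uv,z):
    o,d=ray(n,uv); return (o+d*((z-o[2])/d[:,2])[:,None])[:,:2]
E
python3 - <<'E'
import cv2
a=cv2.imread("pics/top0.png")[120:265,150:425]
cv2.imwrite("pics/crop0.png",cv2.resize(a,None,fx=2.9,fy=2.9,interpolation=cv2.INTER_CUBIC))
E
```

```text
(no output)
```

View pics/crop0.png

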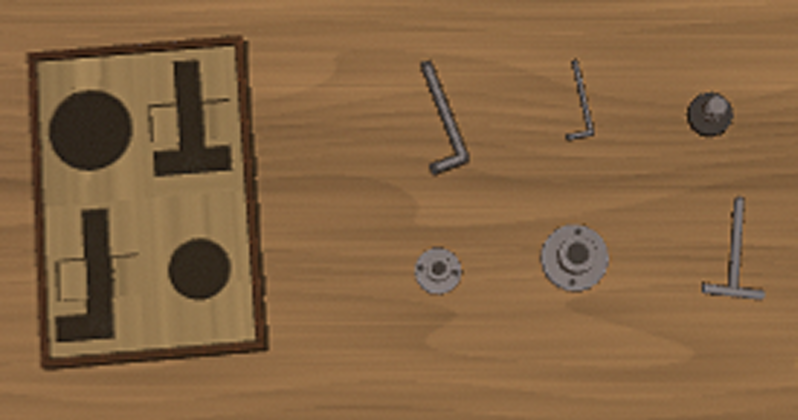

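The crop confirms those identities. The L pocket and the key also turn the same way, with the short arm to the image left. Next I'll measure.

```bash
cat > meas.py <<'E'
from h import *
S=4
def load(img):
    return cv2.resize(img,None,fx=S,fy=S,interpolation=cv2.INTER_CUBIC)
def comp(mask,box):
    x0,y0,x1,y1=[S*b for b in box]; m=np.zeros_like(mask); m[y0:y1,x0:x1]=mask[y0:y1,x0:x1]
    m=cv2.morphologyEx(m,cv2.MORPH_OPEN,np.ones((5,5)))
    n,l,st,_=cv2.connectedComponentsWithStats(m); k=1+np.argmax(st[1:,4]); return (l==k).astype(np.uint8)
def pts(m,z,n="top"):
    v,u=np.nonzero(m); return onz(n,np.c_[(u+.5)/S-.5,(v+.5)/S-.5],z)
def disc(m,z,n="top"):
    c=max(cv2.findContours(m,0,1)[0],key=cv2.contourArea)[:,0]; P=onz(n,(c+.5)/S-.5,z)
    (x,y),r=cv2.minEnclosingCircle(P.astype(np.float32)); A=np.c_[2*P,np.ones(len(P))]
    s=np.linalg.lstsq(A,(P**2).sum(1),rcond=None)[0]; return s[:2],np.sqrt(s[2]+s[:2]@s[:2]),r
def bar(m,z,tip,near,n="top"):
    P=pts(m,z,n); c=P.mean(0); e=P[np.argmax(((P-c)**2).sum(1))]
    Q=P[np.hypot(*(P-e).T)<near].astype(np.float32); vx,vy,x,y=cv2.fitLine(Q,cv2.DIST_L2,0,.01,.01)[:,0]
    d=np.array([vx,vy]); d*=np.sign((e-c)@d); q=np.array([x,y]); t=((Q-q)@d).max()
    w=np.abs((Q-q)@[-d[1],d[0]]); return q+d*(t-tip),np.degrees(np.arctan2(d[1],d[0])),t+((q-P)@d).max(),4*w.mean()
E
python3 - <<'E'
from meas import *
I=load(cv2.imread("pics/top0.png")); H=cv2.cvtColor(I,cv2.COLOR_BGR2HSV)
met=((H[...,1]<70)).astype(np.uint8); dk=(H[...,2]<75).astype(np.uint8)
for nm,b,z in (("flange",(328,190,368,228),10),("small",(285,198,318,228),7),("screw",(380,145,410,175),12)): print(nm,disc(comp(met,b),z))
for nm,b,z,t,nr in (("key",(285,132,322,188),8,60,85),("pin",(385,180,422,232),7,55,75),("skey",(338,135,362,175),4,43,60)): print(nm,bar(comp(met,b),z,t,nr))
for nm,b in (("pf",(165,145,198,185)),("ps",(203,195,234,228))): print(nm,disc(comp(dk,b),20))
for nm,b,t,nr in (("pk",(165,188,197,240),68,90),("pp",(200,136,233,185),63,80)): print(nm,bar(comp(dk,b),20,t,nr))
cv2.imwrite("pics/mask.png",cv2.resize((met*120+dk*60)[480:1060,600:1700],(700,369)))
# tray outline
E
```

```text
flange (array([ 448.73975727, -211.78823803]), np.float64(32.378718400260816), 33.271480560302734)
small (array([436.87109826, -77.95099565]), np.float64(22.220745676424134), 22.94001579284668)
screw (array([ 592.78800556, -350.85267945]), np.float64(20.690255762473438), 22.089603424072266)
key (array([593.1259 , -88.58475], dtype=float32), np.float32(20.202177), np.float64(110.81852782510121), np.float32(9.256514))
pin (array([ 453.71112, -370.05444], dtype=float32), np.float32(-6.7536445), np.float64(98.78562735891595), np.float32(8.47175))
skey (array([ 608.0132 , -226.78598], dtype=float32), np.float32(10.732969), np.float64(77.96096702690065), np.float32(4.8150196))
pf (array([577.12501049, 263.48739454]), np.float64(39.8165212502011), 40.6954345703125)
ps (array([437.622816  , 153.85166595]), np.float64(28.928699411119283), 29.454923629760742)
pk (array([429.27756, 250.07677], dtype=float32), np.float32(6.206779), np.float64(126.97064151780087), np.float32(23.66693))
pp (array([585.2485 , 165.04344], dtype=float32), np.float32(5.660319), np.float64(115.60629955712778), np.float32(24.15283))
```

View pics/mask.png

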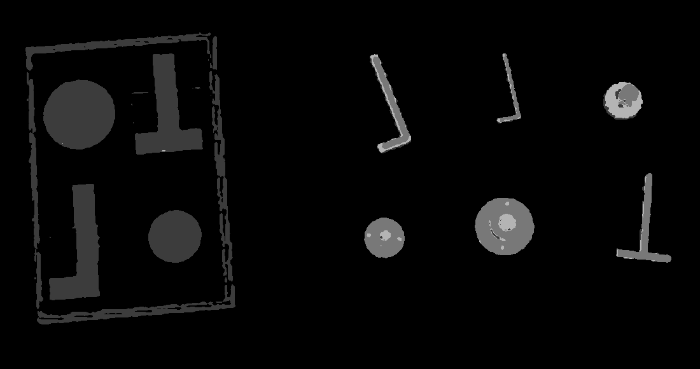

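Sizes match the description: discs r≈33 and 22 mm, pockets r≈41 and 30 mm, tray yaw ≈5.7°. The key comes first. I'll square the tool to the world axes, then travel.

```bash
python3 -m crank '[[[0,0,0,0,0,-0.845,50],[0,0,0,0,0,-0.845,50],[-0.8,-1,0,0,0,0,50],[-0.8,-1,0,0,0,0,50],[-0.8,-1,0,0,0,0,50],[-0.8,-1,0,0,0,0,50],[-0.8,-1,0,0,0,0,50],[-0.8,-1,0,0,0,0,50]]]' 60
python3 -m crank '[[[-0.8,-1,0,0,0,0,50],[-0.8,-1,0,0,0,0,50],[-0.8,-1,0,0,0,0,50],[-0.8,-1,0,0,0,0,50],[-0.8,-1,0,0,0,0,50],[-0.8,-1,0,0,0,0,50],[-0.8,-1,0,0,0,0,50],[-0.8,-1,0,0,0,0,50]]]'
```

```text
time_s: 0.9
eef_pos: [243.2, 359.3, 231.1]
ee_rot: [-0.0, -0.0, 1.0, -0.0]
force: [0.2, 0.3, 0.8]
grip_width: 0.589
grip_force: 0.0
time_s: 1.7
eef_pos: [403.3, 159.3, 231.1]
ee_rot: [-0.0, -0.0, 1.0, 0.0]
force: [-0.4, 0.9, 0.4]
grip_width: 0.585
grip_force: 0.0
```

```bash
python3 -m crank '[[[-0.76,-0.992,0.4,0,0,0,50],[-0.76,-0.992,0.4,0,0,0,50],[-0.76,-0.992,0.4,0,0,0,50],[-0.76,-0.992,0.4,0,0,0,50],[-0.76,-0.992,0.4,0,0,0,50],[-0.76,-0.992,0.4,0,0,0,50],[-0.76,-0.992,0.4,0,0,0,50],[-0.76,-0.992,0.4,0,0,0,50]]]'
python3 -m crank '[[[-0.76,-0.992,0.4,0,0,0,50],[-0.76,-0.992,0.4,0,0,0,50],[0,0,0.8,0,0,-0.84,45],[0,0,0.8,0,0,-0.84,45],[0,0,0.8,0,0,-0.84,45],[0,0,0.4,0,0,0,40],[0,0,0,0,0,0,40],[0,0,0,0,0,0,40]]]'
python3 -c "
from h import *;cv2.imwrite('pics/s1.png',cv2.resize(capture('scene')[180:300,220:380],None,fx=4,fy=4))"
```

```text
time_s: 2.5
eef_pos: [555.2, -38.9, 150.5]
ee_rot: [-0.0, -0.0, 1.0, 0.0]
force: [-0.1, 0.2, 0.2]
grip_width: 0.585
grip_force: 0.0
time_s: 3.3
eef_pos: [593.1, -87.5, 62.0]
ee_rot: [0.0, -0.174, 0.985, -0.0]
force: [0.0, 1.1, 0.4]
grip_width: 0.467
grip_force: 0.0
```

View pics/s1.png

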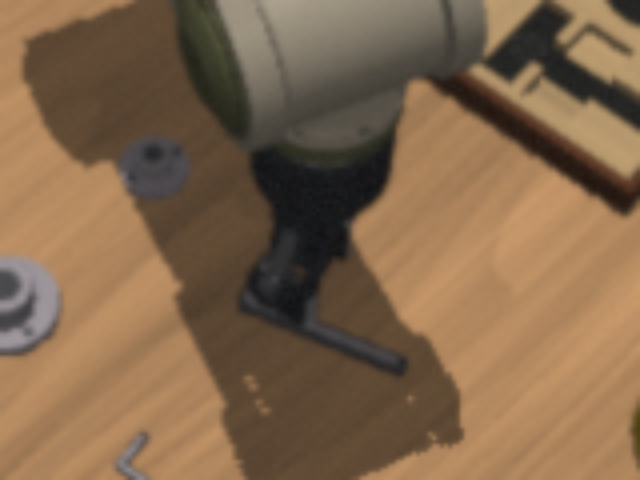

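The fingers straddle the key's long arm near its centre at crop (290,290). Now descend, grip and lift.

```bash
python3 -m crank '[[[0,0,0.6,0,0,0,40],[0,0,0.6,0,0,0,40],[0,0,0.6,0,0,0,40],[0,0,0.4,0,0,0,40],[0,0,0.2,0,0,0,40],[0,0,0,0,0,0,40],[0,0,0,0,0,0,0],[0,0,0,0,0,0,0]]]' 60
python3 -m crank '[[[0,0,0,0,0,0,0],[0,0,0,0,0,0,0],[0,0,0,0,0,0,0],[0,0,0,0,0,0,0],[0,0,0,0,0,0,0],[0,0,-0.2,0,0,0,0],[0,0,-0.5,0,0,0,0],[0,0,-0.7,0,0,0,0]]]'
```

```text
time_s: 4.15
eef_pos: [593.1, -87.6, 1.9]
ee_rot: [0.0, -0.175, 0.985, -0.0]
force: [-0.2, 1.8, 1.5]
grip_width: 0.144
grip_force: 1.5
time_s: 4.95
eef_pos: [592.3, -87.3, 36.6]
ee_rot: [-0.001, -0.175, 0.985, 0.0]
force: [-0.5, 0.3, -1.6]
grip_width: 0.108
grip_force: 60.1
```

```bash
python3 -m crank '[[[0,0,-0.8,0,0,0.84,0],[0,0,-0.8,0,0,0.84,0],[0,0,-0.8,0,0,0.84,0],[0.467,0.965,0,0,0,0,0],[0.467,0.965,0,0,0,0,0],[0.467,0.965,0,0,0,0,0],[0.467,0.965,0,0,0,0,0],[0.467,0.965,0,0,0,0,0]]]'
python3 -m crank '[[[0.467,0.965,0,0,0,0,0],[0.467,0.965,0,0,0,0,0],[0.467,0.965,0,0,0,0,0],[0.467,0.965,0,0,0,0,0],[0.467,0.965,0,0,0,0,0],[0.467,0.965,0,0,0,0,0],[0.467,0.965,0,0,0,0,0],[0.467,0.965,0,0,0,0,0]]]'
python3 -m crank '[[[0.467,0.965,0,0,0,0,0],[0,0,0,0,0,-0.71,0],[0,0,0.7,0,0,0,0],[0,0,0.7,0,0,0,0],[0,0,0.5,0,0,0,0],[0,0,0,0,0,0,0],[0,0,0,0,0,0,0],[0,0,0,0,0,0,0]]]'
python3 -c "
from h import *
a=cv2.resize(capture('scene')[100:240,260:440],None,fx=4,fy=4);cv2.imwrite('pics/s2.png',a)"
```

```text
time_s: 5.75
eef_pos: [533.8, 34.1, 97.1]
ee_rot: [0.0, -0.0, 1.0, -0.0]
force: [-0.4, 0.1, -0.7]
grip_width: 0.107
grip_force: 60.1
time_s: 6.55
eef_pos: [440.4, 227.1, 97.1]
ee_rot: [0.0, -0.0, 1.0, 0.0]
force: [1.3, 0.0, -0.1]
grip_width: 0.111
grip_force: 60.1
time_s: 7.35
eef_pos: [429.8, 250.4, 49.6]
ee_rot: [0.001, -0.05, 0.999, 0.0]
force: [-0.2, -0.5, -1.2]
grip_width: 0.107
grip_force: 60.1
```

View pics/s2.png

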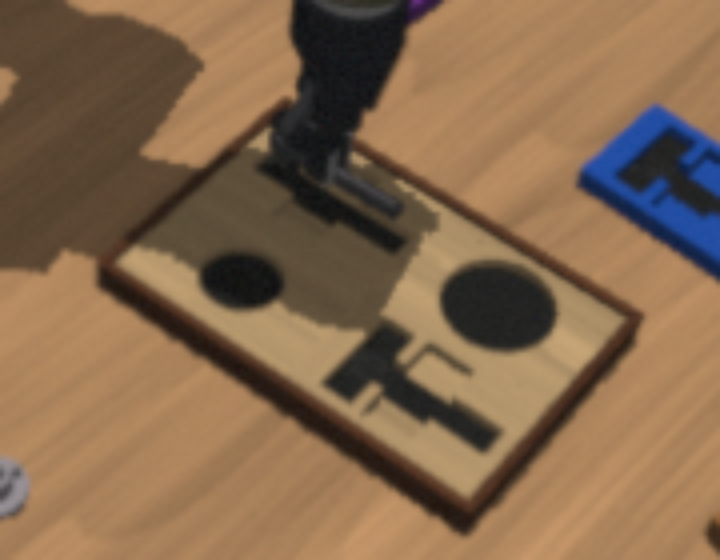

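The key hangs level and parallel to the L slot, with its tip at scene px (359,151). I'll check the tip position by ray while lowering.

```bash
python3 -c "
from h import *
print(onz('scene',[[359.7,151.5]],53), 429.8+60*.995,250.4+60*.1)"
python3 -m crank '[[[0,0,0.5,0,0,0,0],[0,0,0.4,0,0,0,0],[0,0,0.3,0,0,0,0],[0,0,0.2,0,0,0,0],[0,0,0,0,0,0,0],[0,0,0,0,0,0,0],[0,0,0,0,0,0,0],[0,0,0,0,0,0,0]]]'
```

```text
[[490.0491128  258.14842877]] 489.5 256.4
time_s: 8.2
eef_pos: [429.0, 250.2, 14.1]
ee_rot: [-0.0, -0.05, 0.999, -0.0]
force: [-3.4, -2.7, 9.0]
grip_width: 0.11
grip_force: 61.3
```

```bash
python3 -m crank '[[[0,0,0,0,0,0,24],[0,0,0,0,0,0,24],[0,0,0,0,0,0,24],[0,0,-0.2,0,0,0,24],[0,0,-0.8,0,0,0,24],[0,0,-1,0,0,0.71,50],[0,0,-1,0,0,0,50],[0,0,-1,0,0,0,50]]]'
```

```text
time_s: 9.0
eef_pos: [429.2, 250.3, 115.1]
ee_rot: [0.0, -0.0, 1.0, 0.0]
force: [-0.5, -0.6, -0.1]
grip_width: 0.59
grip_force: 0.0
```

```bash
python3 -m crank '[[[-0.041,-0.973,0,0,0,0,60],[-0.041,-0.973,0,0,0,0,60],[-0.041,-0.973,0,0,0,0,60],[-0.041,-0.973,0,0,0,0,60],[-0.041,-0.973,0,0,0,0,60],[-0.041,-0.973,0,0,0,0,60],[-0.041,-0.973,0,0,0,0,60],[-0.041,-0.973,0,0,0,0,60]]]'
python3 -m crank '[[[-0.041,-0.973,0,0,0,0,60],[-0.041,-0.973,0,0,0,0,60],[-0.041,-0.973,0,0,0,0,60],[-0.041,-0.973,0,0,0,0,60],[-0.041,-0.973,0,0,0,0,60],[-0.041,-0.973,0,0,0,0,60],[-0.041,-0.973,0,0,0,0,60],[-0.041,-0.973,0,0,0,0,60]]]'
python3 -m crank '[[[-0.041,-0.973,0,0,0,0,60],[-0.041,-0.973,0,0,0,0,60],[-0.041,-0.973,0,0,0,0,60],[0,0,0.8,0,0,0,60],[0,0,0.8,0,0,0,60],[0,0,0.6,0,0,0,60],[0,0,0,0,0,0,60],[0,0,0,0,0,0,60]]]'
python3 - <<'E'
from h import *
t=capture('top')[120:260,140:260]; s=capture('scene')[200:290,180:280]
cv2.imwrite('pics/s3.png',np.hstack([cv2.resize(t,(360,420)),cv2.resize(s,(440,420))]))
E
```

```text
time_s: 9.8
eef_pos: [437.5, 54.7, 114.1]
ee_rot: [0.0, -0.0, 1.0, -0.0]
force: [0.3, 0.9, -0.3]
grip_width: 0.707
grip_force: 0.0
time_s: 10.6
eef_pos: [445.7, -140.0, 114.1]
ee_rot: [0.0, -0.0, 1.0, -0.0]
force: [0.3, -0.4, 0.3]
grip_width: 0.705
grip_force: 0.0
time_s: 11.4
eef_pos: [449.0, -212.0, 59.4]
ee_rot: [0.0, -0.0, 1.0, -0.0]
force: [0.6, -0.4, 0.8]
grip_width: 0.708
grip_force: 0.0
```

View pics/s3.png

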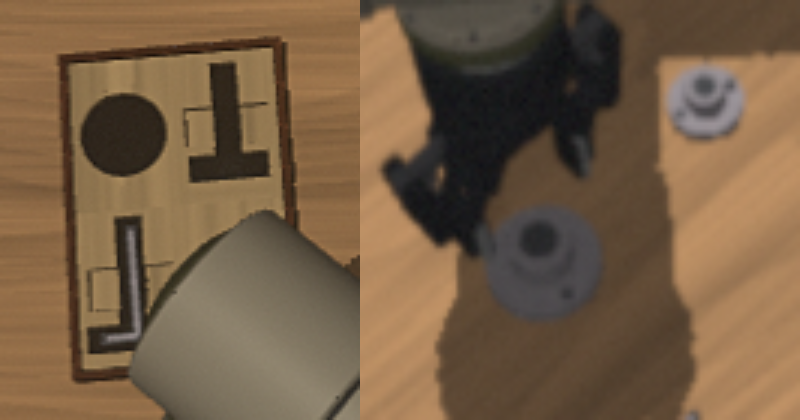

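The key lies centred in the L pocket at left, crop (130,280). The flange is below and between the fingers. Now grip and lift it.

```bash
python3 -m crank '[[[0,0,0.6,0,0,0,60],[0,0,0.6,0,0,0,60],[0,0,0.5,0,0,0,60],[0,0,0.2,0,0,0,60],[0,0,0,0,0,0,60],[0,0,0,0,0,0,60],[0,0,0,0,0,0,15],[0,0,0,0,0,0,15]]]' 90
python3 -m crank '[[[0,0,0,0,0,0,15],[0,0,0,0,0,0,15],[0,0,0,0,0,0,15],[0,0,0,0,0,0,15],[0,0,-0.1,0,0,0,15],[0,0,-0.3,0,0,0,15],[0,0,-0.4,0,0,0,15],[0,0,0,0,0,0,15]]]'
```

```text
time_s: 12.3
eef_pos: [449.1, -212.0, 12.2]
ee_rot: [0.0, -0.0, 1.0, -0.0]
force: [-9.8, 7.5, 22.2]
grip_width: 0.391
grip_force: 87.8
time_s: 13.1
eef_pos: [449.4, -212.4, 32.7]
ee_rot: [0.001, -0.0, 1.0, -0.001]
force: [0.7, -0.2, -4.4]
grip_width: 0.383
grip_force: 89.8
```

```bash
python3 -m crank '[[[0,0,-0.9,0,0,0,15],[0,0,-0.9,0,0,0,15],[0,0,-0.9,0,0,0,15],[-0.256,0.952,0,0,0,0,15],[-0.256,0.952,0,0,0,0,15],[-0.256,0.952,0,0,0,0,15],[-0.256,0.952,0,0,0,0,15],[-0.256,0.952,0,0,0,0,15]]]'
python3 -m crank '[[[-0.256,0.952,0,0,0,0,15],[-0.256,0.952,0,0,0,0,15],[-0.256,0.952,0,0,0,0,15],[-0.256,0.952,0,0,0,0,15],[-0.256,0.952,0,0,0,0,15],[-0.256,0.952,0,0,0,0,15],[-0.256,0.952,0,0,0,0,15],[-0.256,0.952,0,0,0,0,15]]]'
python3 -m crank '[[[-0.256,0.952,0,0,0,0,15],[-0.256,0.952,0,0,0,0,15],[-0.256,0.952,0,0,0,0,15],[-0.256,0.952,0,0,0,0,15],[-0.256,0.952,0,0,0,0,15],[-0.256,0.952,0,0,0,0,15],[-0.256,0.952,0,0,0,0,15],[0,0,0,0,0,0,15]]]'
python3 -m crank '[[[0,0,0.7,0,0,0,15],[0,0,0.7,0,0,0,15],[0,0,0.5,0,0,0,15],[0,0,0.3,0,0,0,15],[0,0,0,0,0,0,15],[0,0,0,0,0,0,15],[0,0,0,0,0,0,15],[0,0,0,0,0,0,15]]]'
python3 - <<'E'
from h import *
cv2.imwrite('pics/s4.png',cv2.resize(capture('scene')[100:240,280:440],(640,560)))
E
```

```text
time_s: 13.9
eef_pos: [480.8, -91.9, 98.8]
ee_rot: [-0.0, -0.0, 1.0, 0.0]
force: [0.0, -0.4, -5.3]
grip_width: 0.383
grip_force: 90.7
time_s: 14.7
eef_pos: [531.9, 98.5, 98.6]
ee_rot: [-0.0, -0.0, 1.0, -0.0]
force: [0.8, -0.2, -4.4]
grip_width: 0.384
grip_force: 90.7
time_s: 15.5
eef_pos: [576.6, 266.6, 98.3]
ee_rot: [-0.0, -0.001, 1.0, 0.0]
force: [-0.6, -0.5, -3.6]
grip_width: 0.386
grip_force: 90.7
time_s: 16.3
eef_pos: [577.1, 264.2, 44.5]
ee_rot: [0.001, -0.0, 1.0, 0.0]
force: [-0.3, 0.6, -4.3]
grip_width: 0.386
grip_force: 90.7
```

View pics/s4.png

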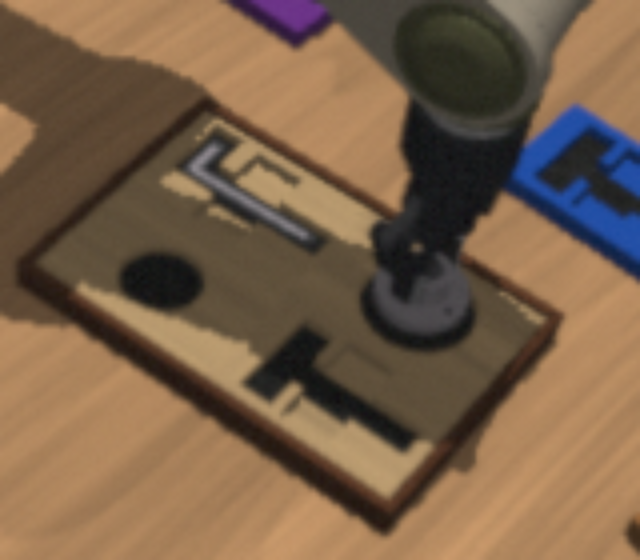

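The flange hangs level and centred over the large round pocket at crop (420,300). Next I'll lower it.

```bash
python3 -m crank '[[[0,0,0.3,0,0,0,15],[0,0,0.3,0,0,0,15],[0,0,0.1,0,0,0,15],[0,0,0.08,0,0,0,15],[0,0,0,0,0,0,15],[0,0,0,0,0,0,15],[0,0,0,0,0,0,15],[0,0,0,0,0,0,15]]]'
```

```text
time_s: 17.15
eef_pos: [576.8, 264.2, 24.4]
ee_rot: [0.0, -0.0, 1.0, 0.0]
force: [-1.6, 0.2, -1.2]
grip_width: 0.388
grip_force: 91.1
```

```bash
python3 -m crank '[[[0,0,0.02,0,0,0,15],[0,0,0,0,0,0,15],[0,0,0,0,0,0,52],[0,0,0,0,0,0,52],[0,0,0,0,0,0,52],[0,0,-0.3,0,0,0,52],[0,0,-0.9,0,0,0,52],[0,0,-1,0,0,0,52]]]'
python3 -m crank '[[[0,0,-1,0,0,0,45],[0,-1,0,0,0,0,45],[0,-1,0,0,0,0,45],[0,-1,0,0,0,0,45],[0,-1,0,0,0,0,45],[0,-1,0,0,0,0,45],[0,-1,0,0,0,0,45],[0,-1,0,0,0,0,45]]]'
```

```text
time_s: 17.95
eef_pos: [576.5, 264.1, 79.4]
ee_rot: [-0.0, -0.0, 1.0, -0.0]
force: [0.3, -0.4, 0.8]
grip_width: 0.608
grip_force: 0.0
time_s: 18.75
eef_pos: [576.9, 88.1, 104.5]
ee_rot: [0.0, -0.0, 1.0, -0.0]
force: [0.4, 0.4, -0.1]
grip_width: 0.528
grip_force: 0.0
```

```bash
python3 -m crank '[[[-0.036,-0.976,0,0,0,0,45],[-0.036,-0.976,0,0,0,0,45],[-0.036,-0.976,0,0,0,0,45],[-0.036,-0.976,0,0,0,0,45],[-0.036,-0.976,0,0,0,0,45],[-0.036,-0.976,0,0,0,0,45],[-0.036,-0.976,0,0,0,0,45],[-0.036,-0.976,0,0,0,0,45]]]'
python3 -m crank '[[[-0.036,-0.976,0,0,0,0,45],[-0.036,-0.976,0,0,0,0,45],[-0.036,-0.976,0,0,0,0,45],[-0.036,-0.976,0,0,0,0,45],[-0.036,-0.976,0,0,0,0,45],[-0.036,-0.976,0,0,0,0,45],[-0.036,-0.976,0,0,0,0,45],[-0.036,-0.976,0,0,0,0,45]]]'
python3 -m crank '[[[-0.036,-0.976,0,0,0,0,45],[-0.036,-0.976,0,0,0,0,45],[0,0,0.8,0,0,0,45],[0,0,0.6,0,0,0,45],[0,0,0,0,0,0,45],[0,0,0,0,0,0,45],[0,0,0,0,0,0,45],[0,0,0,0,0,0,45]]]'
python3 - <<'E'
from h import *
t=capture('top')[120:260,140:260]; s=capture('scene')[270:360,170:270]
cv2.imwrite('pics/s5.png',np.hstack([cv2.resize(t,(360,420)),cv2.resize(s,(440,420))]))
E
```

```text
time_s: 19.55
eef_pos: [584.1, -107.2, 104.5]
ee_rot: [0.0, -0.0, 1.0, -0.0]
force: [-1.0, -0.4, 0.1]
grip_width: 0.524
grip_force: 0.0
time_s: 20.35
eef_pos: [591.3, -302.4, 104.5]
ee_rot: [0.0, -0.0, 1.0, -0.0]
force: [0.3, 0.2, 0.2]
grip_width: 0.525
grip_force: 0.0
time_s: 21.15
eef_pos: [593.4, -350.0, 69.8]
ee_rot: [0.001, -0.0, 1.0, -0.0]
force: [1.0, 0.4, 0.5]
grip_width: 0.526
grip_force: 0.0
```

View pics/s5.png

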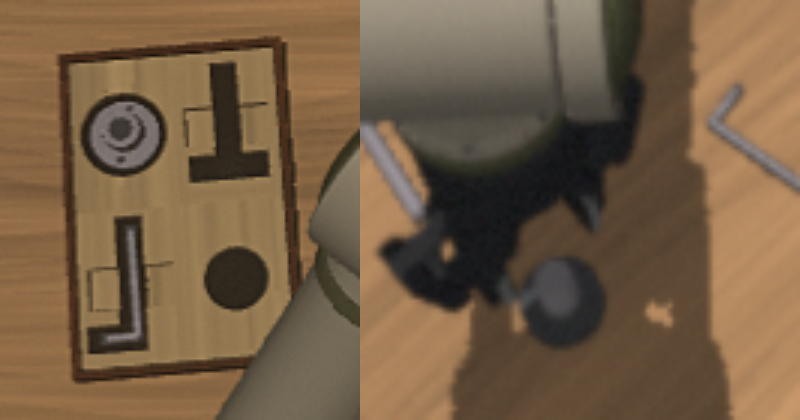

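The flange sits centred in its pocket and the key is in place. The left finger looks close to the shank, so I'll cross-check the screw position in both views before descending.

Run:
```python
from meas import *
I=load(cv2.imread("pics/scene0.png")); H=cv2.cvtColor(I,cv2.COLOR_BGR2HSV)
m=comp((H[...,1]<70).astype(np.uint8),(200,315,232,350)); print(disc(m,12,"scene"))
V=H[...,2]*m
for n,f,b in (("scene",I,(200,315,232,350)),("top",load(cv2.imread("pics/top0.png")),(380,145,410,175))):
    g=cv2.cvtColor(f,cv2.COLOR_BGR2HSV); mm=comp(((g[...,1]<70)&(g[...,2]>115)).astype(np.uint8),b); print(n,mm.sum(),disc(mm,42,n),pts(mm,40,n).mean(0))
s=capture("scene"); print(s[320:322,212:216].tolist())
from numpy.linalg import inv
m=camera_model("scene")
def proj(P):
    T=inv(m["world_from_camera"]); p=(T@np.r_[P,1])[:3]; x,y=p[0]/-p[2],-p[1]/-p[2]; k=1+m["k1"]*(x*x+y*y); return m["fx"]*x*k+m["cx"],m["fy"]*y*k+m["cy"]
print(proj([592.8,-350.9,42]),proj([592.8,-350.9,12]),proj([593.4,-350-22,75]),proj([593.4,-350+22,75]))
```

```text
(array([ 597.18560748, -351.08336316]), np.float64(21.739057006513796), 22.927635192871094)
scene 856 (array([ 595.40538707, -350.54020368]), np.float64(8.975076627300698), 9.758092880249023) [ 594.71434931 -350.293256  ]
top 331 (array([ 592.99134253, -350.94590393]), np.float64(7.041895118232689), 7.973762512207031) [ 593.56139109 -351.41987496]
[[[52, 72, 91], [53, 72, 93], [49, 69, 89], [49, 67, 88]], [[53, 72, 92], [50, 68, 89], [47, 66, 87], [49, 68, 87]]]
(np.float64(212.46865774372407), np.float64(328.0050229625647)) (np.float64(214.2401513247774), np.float64(332.60937829477785)) (np.float64(202.91159888121877), np.float64(329.38607452521705)) (np.float64(218.83358679395698), np.float64(315.8270474209362))
```

Both views put the screw near (594,-351). Now descend and grip.

```bash
python3 -m crank '[[[0,-0.03,0.6,0,0,0,45],[0,0,0.6,0,0,0,45],[0,0,0.5,0,0,0,45],[0,0,0.3,0,0,0,45],[0,0,0,0,0,0,45],[0,0,0,0,0,0,45],[0,0,0,0,0,0,8],[0,0,0,0,0,0,8]]]' 70
python3 -m crank '[[[0,0,0,0,0,0,8],[0,0,0,0,0,0,8],[0,0,0,0,0,0,8],[0,0,0,0,0,0,8],[0,0,-0.1,0,0,0,8],[0,0,-0.3,0,0,0,8],[0,0,-0.4,0,0,0,8],[0,0,0,0,0,0,8]]]'
```

```text
time_s: 22.1
eef_pos: [593.4, -351.1, 19.8]
ee_rot: [0.001, -0.0, 1.0, -0.0]
force: [-3.5, 2.9, 5.6]
grip_width: 0.21
grip_force: 70.2
time_s: 22.9
eef_pos: [593.7, -351.4, 40.7]
ee_rot: [0.001, -0.0, 1.0, -0.001]
force: [0.7, -0.3, -1.7]
grip_width: 0.207
grip_force: 68.4
```

```bash
python3 -m crank '[[[0,0,-0.9,0,0,0,8],[0,0,-0.9,0,0,0,8],[0,0,-0.9,0,0,0,8],[0.297,0.962,0,0,0,0,8],[0.297,0.962,0,0,0,0,8],[0.297,0.962,0,0,0,0,8],[0.297,0.962,0,0,0,0,8],[0.297,0.962,0,0,0,0,8]]]'
python3 -m crank '[[[0.297,0.962,0,0,0,0,8],[0.297,0.962,0,0,0,0,8],[0.297,0.962,0,0,0,0,8],[0.297,0.962,0,0,0,0,8],[0.297,0.962,0,0,0,0,8],[0.297,0.962,0,0,0,0,8],[0.297,0.962,0,0,0,0,8],[0.297,0.962,0,0,0,0,8]]]'
python3 -m crank '[[[0.297,0.962,0,0,0,0,8],[0.297,0.962,0,0,0,0,8],[0.297,0.962,0,0,0,0,8],[0.297,0.962,0,0,0,0,8],[0.297,0.962,0,0,0,0,8],[0.297,0.962,0,0,0,0,8],[0.297,0.962,0,0,0,0,8],[0.297,0.962,0,0,0,0,8]]]'
python3 -m crank '[[[0,0,0.6,0,0,0,8],[0,0,0.6,0,0,0,8],[0,0,0.5,0,0,0,8],[0,0,0.3,0,0,0,8],[0,0,0,0,0,0,8],[0,0,0,0,0,0,8],[0,0,0,0,0,0,8],[0,0,0,0,0,0,8]]]'
python3 - <<'E'
from h import *
cv2.imwrite('pics/s6.png',cv2.resize(capture('scene')[100:240,280:440],(640,560)))
E
```

```text
time_s: 23.7
eef_pos: [555.4, -229.6, 106.4]
ee_rot: [0.0, -0.0, 1.0, -0.0]
force: [-0.1, 0.3, -3.1]
grip_width: 0.202
grip_force: 68.8
time_s: 24.5
eef_pos: [496.1, -37.3, 106.5]
ee_rot: [0.0, -0.0, 1.0, -0.0]
force: [-0.0, 0.3, -3.3]
grip_width: 0.207
grip_force: 68.8
time_s: 25.3
eef_pos: [436.7, 155.2, 106.5]
ee_rot: [0.0, -0.0, 1.0, 0.0]
force: [-0.2, -0.0, -3.1]
grip_width: 0.205
grip_force: 68.8
time_s: 26.1
eef_pos: [437.3, 154.2, 56.8]
ee_rot: [0.001, -0.0, 1.0, 0.0]
force: [0.7, -0.0, -2.2]
grip_width: 0.208
grip_force: 68.9
```

View pics/s6.png

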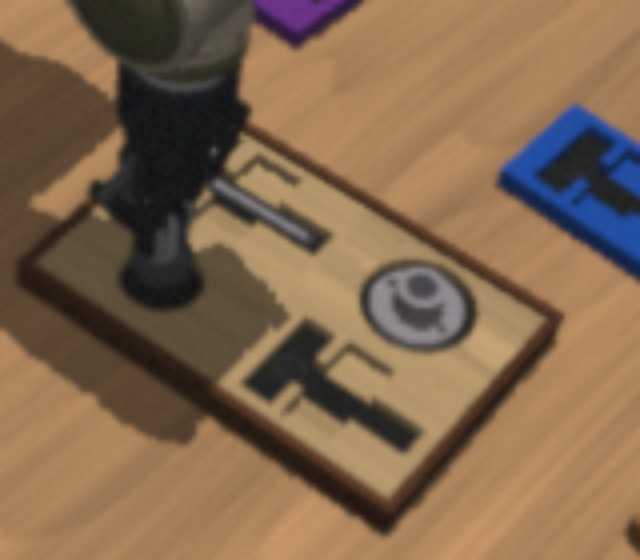

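The screw hangs upright over the small round pocket at crop (160,280), and the flange is home. Lower it to TCP z≈32.

```bash
python3 -m crank '[[[0,0,0.4,0,0,0,8],[0,0,0.3,0,0,0,8],[0,0,0.2,0,0,0,8],[0,0,0.09,0,0,0,8],[0,0,0,0,0,0,8],[0,0,0,0,0,0,8],[0,0,0,0,0,0,8],[0,0,0,0,0,0,8]]]'
```

```text
time_s: 26.95
eef_pos: [436.7, 154.2, 31.7]
ee_rot: [-0.0, -0.0, 1.0, -0.0]
force: [-4.6, -0.1, 6.1]
grip_width: 0.205
grip_force: 69.8
```

```bash
python3 -m crank '[[[0,0,0,0,0,0,40],[0,0,0,0,0,0,40],[0,0,0,0,0,0,40],[0,0,-0.3,0,0,0,40],[0,0,-0.9,0,0,0,40],[0,0,-0.9,0,0,0,40],[0,0,-0.9,0,0,0,40],[0,-0.953,0,0,0,0,40]]]'
python3 -m crank '[[[-0.031,-0.953,0,0,0,0,40],[-0.031,-0.953,0,0,0,0,40],[-0.031,-0.953,0,0,0,0,40],[-0.031,-0.953,0,0,0,0,40],[-0.031,-0.953,0,0,0,0,40],[-0.031,-0.953,0,0,0,0,40],[-0.031,-0.953,0,0,0,0,40],[-0.031,-0.953,0,0,0,0,40]]]'
python3 -m crank '[[[-0.031,-0.953,0,0,0,0,40],[-0.031,-0.953,0,0,0,0,40],[-0.031,-0.953,0,0,0,0,40],[-0.031,-0.953,0,0,0,0,40],[-0.031,-0.953,0,0,0,0,40],[-0.031,-0.953,0,0,0,0,40],[-0.031,-0.953,0,0,0,0,40],[-0.031,-0.953,0,0,0,0,40]]]'
python3 -m crank '[[[-0.031,-0.953,0,0,0,0,40],[-0.031,-0.953,0,0,0,0,40],[-0.031,-0.953,0,0,0,0,40],[-0.031,-0.953,0,0,0,0,40],[-0.031,-0.953,0,0,0,0,40],[0,0,0.6,0,0,0.84,40],[0,0,0.8,0,0,0,40],[0,0,0.4,0,0,0,40]]]'
python3 - <<'E'
from h import *
t=capture('top')[120:260,140:260]; s=capture('scene')[250:340,120:220]
cv2.imwrite('pics/s7.png',np.hstack([cv2.resize(t,(360,420)),cv2.resize(s,(440,420))]))
E
```

```text
time_s: 27.75
eef_pos: [438.5, 131.5, 109.6]
ee_rot: [0.003, -0.001, 1.0, 0.0]
force: [-0.5, -0.2, -0.1]
grip_width: 0.468
grip_force: 0.0
time_s: 28.55
eef_pos: [443.3, -61.3, 107.1]
ee_rot: [0.0, -0.0, 1.0, -0.0]
force: [-0.6, -0.3, 0.1]
grip_width: 0.466
grip_force: 0.0
time_s: 29.35
eef_pos: [449.5, -251.9, 107.1]
ee_rot: [0.0, -0.0, 1.0, -0.0]
force: [0.9, -0.2, -0.1]
grip_width: 0.47
grip_force: 0.0
time_s: 30.15
eef_pos: [452.9, -369.6, 60.5]
ee_rot: [-0.001, 0.059, 0.998, 0.001]
force: [-0.2, 0.1, 0.9]
grip_width: 0.47
grip_force: 0.0
```

View pics/s7.png

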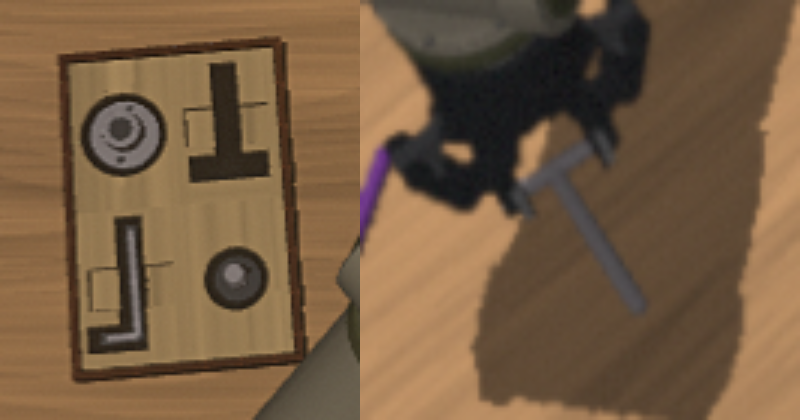

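The screw is home at left, crop (236,278). The pin's stem lies between the fingers, with parallax shifting them towards the cross-bar. Now descend and grip.

```bash
python3 -m crank '[[[-0.04,0,0.6,0,0,0,40],[0,0,0.6,0,0,0,40],[0,0,0.6,0,0,0,40],[0,0,0.4,0,0,0,40],[0,0,0.16,0,0,0,40],[0,0,0,0,0,0,40],[0,0,0,0,0,0,0],[0,0,0,0,0,0,0]]]' 60
python3 -m crank '[[[0,0,0,0,0,0,0],[0,0,0,0,0,0,0],[0,0,0,0,0,0,0],[0,0,0,0,0,0,0],[0,0,-0.1,0,0,0,0],[0,0,-0.3,0,0,0,0],[0,0,-0.4,0,0,0,0],[0,0,0,0,0,0,0]]]'
```

```text
time_s: 31.05
eef_pos: [454.6, -370.3, 3.1]
ee_rot: [0.0, 0.059, 0.998, -0.0]
force: [0.2, 1.3, -0.2]
grip_width: 0.137
grip_force: 0.0
time_s: 31.85
eef_pos: [455.0, -370.7, 24.3]
ee_rot: [0.001, 0.058, 0.998, -0.001]
force: [-0.3, 0.2, -0.6]
grip_width: 0.076
grip_force: 58.6
```

The grip width (6.5 mm against about 7.7 expected) suggests the pads hold above the bar's centre. I'll set the pin back down and regrip 2 mm lower.

```bash
python3 -m crank '[[[0,0,0.4,0,0,0,0],[0,0,0.3,0,0,0,0],[0,0,0.1,0,0,0,0],[0,0,0,0,0,0,0],[0,0,0,0,0,0,30],[0,0,0,0,0,0,30],[0,0,0.09,0,0,0,30],[0,0,0,0,0,0,30]]]' 60
python3 -m crank '[[[0,0,0,0,0,0,0],[0,0,0,0,0,0,0],[0,0,0,0,0,0,0],[0,0,0,0,0,0,0],[0,0,0,0,0,0,0],[0,0,0,0,0,0,0],[0,0,0,0,0,0,0],[0,0,0,0,0,0,0]]]'
python3 -m crank '[[[0,0,-0.1,0,0,0,0],[0,0,-0.3,0,0,0,0],[0,0,-0.3,0,0,0,0],[0,0,0,0,0,0,0],[0,0,0,0,0,0,0],[0,0,0,0,0,0,0],[0,0,0,0,0,0,0],[0,0,0,0,0,0,0]]]'
```

```text
time_s: 32.65
eef_pos: [454.3, -369.9, -0.3]
ee_rot: [-0.0, 0.059, 0.998, 0.0]
force: [-0.2, 0.3, 0.3]
grip_width: 0.35
grip_force: 0.0
time_s: 33.45
eef_pos: [454.5, -370.3, 0.6]
ee_rot: [0.0, 0.059, 0.998, -0.0]
force: [0.7, 0.2, 4.8]
grip_width: 0.081
grip_force: 59.3
time_s: 34.25
eef_pos: [454.3, -370.0, 17.6]
ee_rot: [-0.0, 0.059, 0.998, 0.0]
force: [0.0, -0.0, -0.5]
grip_width: 0.083
grip_force: 58.6
```

```bash
python3 -m crank '[[[0,0,-0.88,0,0,-0.84,0],[0,0,-0.88,0,0,0,0],[0,0,-0.88,0,0,0,0],[0,0,-0.88,0,0,0,0],[-0.238,0.973,0,0,0,0,0],[-0.238,0.973,0,0,0,0,0],[-0.238,0.973,0,0,0,0,0],[-0.238,0.973,0,0,0,0,0]]]'
python3 -m crank '[[[-0.238,0.973,0,0,0,0,0],[-0.238,0.973,0,0,0,0,0],[-0.238,0.973,0,0,0,0,0],[-0.238,0.973,0,0,0,0,0],[-0.238,0.973,0,0,0,0,0],[-0.238,0.973,0,0,0,0,0],[-0.238,0.973,0,0,0,0,0],[-0.238,0.973,0,0,0,0,0]]]'
python3 -m crank '[[[-0.238,0.973,0,0,0,0,0],[-0.238,0.973,0,0,0,0,0],[-0.238,0.973,0,0,0,0,0],[-0.238,0.973,0,0,0,0,0],[-0.238,0.973,0,0,0,0,0],[-0.238,0.973,0,0,0,0,0],[-0.238,0.973,0,0,0,0,0],[-0.238,0.973,0,0,0,0,0]]]'
python3 -m crank '[[[-0.238,0.973,0,0,0,0,0],[-0.238,0.973,0,0,0,0,0],[0,0,0,0,0,-0.71,0],[0,0,0.7,0,0,0,0],[0,0,0.7,0,0,0,0],[0,0,0.6,0,0,0,0],[0,0,0.4,0,0,0,0],[0,0,0,0,0,0,0]]]'
python3 - <<'E'
from h import *
cv2.imwrite('pics/s8.png',cv2.resize(capture('scene')[100:240,280:440],(640,560)))
E
```

```text
time_s: 35.05
eef_pos: [478.2, -271.8, 105.7]
ee_rot: [-0.0, -0.0, 1.0, 0.0]
force: [0.8, -0.8, -1.5]
grip_width: 0.088
grip_force: 58.7
time_s: 35.85
eef_pos: [525.8, -77.1, 105.8]
ee_rot: [-0.0, -0.0, 1.0, 0.0]
force: [0.0, -0.0, -1.2]
grip_width: 0.083
grip_force: 58.7
time_s: 36.65
eef_pos: [573.4, 117.5, 105.7]
ee_rot: [-0.0, -0.0, 1.0, -0.0]
force: [0.2, -0.4, -0.3]
grip_width: 0.087
grip_force: 58.7
time_s: 37.45
eef_pos: [584.5, 165.0, 44.4]
ee_rot: [-0.001, -0.05, 0.999, -0.0]
force: [0.4, 0.5, -1.2]
grip_width: 0.085
grip_force: 58.8
```

View pics/s8.png

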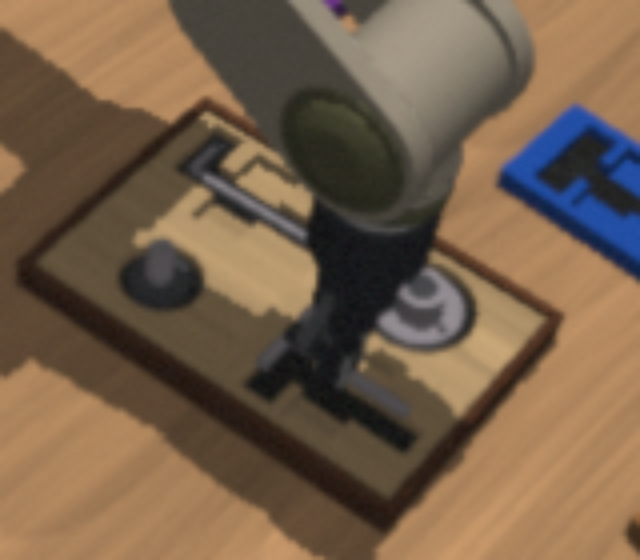

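The pin is held level and parallel over the T slot, with its stem tip at crop (405,405). Lower it to TCP z≈13.

```bash
python3 -m crank '[[[0,0,0.5,0,0,0,0],[0,0,0.4,0,0,0,0],[0,0,0.2,0,0,0,0],[0,0,0.1,0,0,0,0],[0,0,0.05,0,0,0,0],[0,0,0,0,0,0,0],[0,0,0,0,0,0,0],[0,0,0,0,0,0,0]]]'
```

```text
time_s: 38.3
eef_pos: [585.3, 165.1, 14.8]
ee_rot: [0.0, -0.05, 0.999, 0.0]
force: [0.1, 0.1, -0.4]
grip_width: 0.082
grip_force: 58.8
```

```bash
python3 -m crank '[[[0,0,0.04,0,0,0,0],[0,0,0.03,0,0,0,0],[0,0,0,0,0,0,0],[0,0,0,0,0,0,0],[0,0,0,0,0,0,22],[0,0,0,0,0,0,22],[0,0,0,0,0,0,22],[0,0,0,0,0,0,22]]]'
python3 -m crank '[[[0,0,-0.3,0,0,0,22],[0,0,-0.8,0,0,0,22],[0,0,-1,0,0,0,22],[0,0,-1,0,0,0,22],[0,-1,-1,0,0,0,22],[0,-1,0,0,0,0,22],[0,-1,0,0,0,0,22],[0,-1,0,0,0,0,22]]]'
python3 -m crank '[[[0,-1,-0.5,0,0,0,22],[0,-1,0,0,0,0,22],[0,-1,0,0,0,0,22],[0,-1,0,0,0,0,22],[0,-1,0,0,0,0,22],[0,-1,0,0,0,0,22],[0,0,0,0,0,0,22],[0,0,0,0,0,0,22]]]'
python3 - <<'E'
from meas import *
t=capture('top'); cv2.imwrite('pics/s9.png',cv2.resize(t[120:265,150:425],None,fx=2.9,fy=2.9))
I=load(t); H=cv2.cvtColor(I,cv2.COLOR_BGR2HSV); met=(H[...,1]<70).astype(np.uint8)&(H[...,2]>80)
print("key",bar(comp(met,(165,188,197,240)),19,60,85),"pin",bar(comp(met,(200,136,233,185)),18,55,75))
print("fl",disc(comp(met,(165,145,198,185)),22))
E
```

```text
time_s: 39.1
eef_pos: [585.2, 165.1, 12.9]
ee_rot: [0.0, -0.05, 0.999, -0.0]
force: [0.2, 0.3, -0.8]
grip_width: 0.256
grip_force: 0.0
time_s: 39.9
eef_pos: [595.2, 64.7, 116.2]
ee_rot: [0.0, -0.05, 0.999, -0.0]
force: [0.3, 0.3, -0.8]
grip_width: 0.255
grip_force: 0.0
time_s: 40.7
eef_pos: [609.9, -83.7, 128.1]
ee_rot: [0.0, -0.049, 0.999, 0.0]
force: [0.7, 0.1, 0.3]
grip_width: 0.258
grip_force: 0.0
key (array([431.6328, 285.8374], dtype=float32), np.float32(-48.451447), np.float64(117.27875017691237), np.float32(65.13635)) pin (array([583.7761 , 163.08217], dtype=float32), np.float32(5.4046273), np.float64(99.00227098464427), np.float32(8.319058))
fl (array([576.48117791, 261.75304087]), np.float64(32.493462404779585), 33.410552978515625)
```

View pics/s9.png

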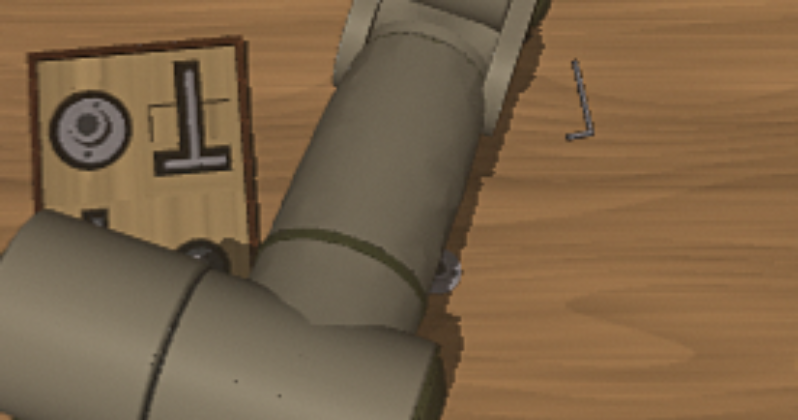

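The pin at crop (190,120) and the flange at (90,130) are home, each about 2 mm from its pocket centre. The arm hides the key's pocket and part of the screw's here, but both were clearly home in the earlier picture. The smaller key and the smaller flange have not moved. Handing in.

```bash
python3 -c "
from rig import *
print(finish_job())"
```

```text
the job is handed in; nothing more can be done
None
```

The job is handed in at about 41 s: the flange, screw, key and pin each lie in their own pocket, and the smaller flange and key were not moved; no verdict was returned.

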